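# Pin the display riser on its plinth and put the brass vase on show

## Task

Set the stall's show spot up: put the long wooden riser block with the hole on the plinth, lengthwise along it, and work it about gently until its hole drops over the plinth's steel pin and the block lies flat on the plinth. Then stand the small brass vase upright in the middle of the riser, and leave the other wares where they are.

Things in the scene. Friction and masses are not known exactly. Their poses are not given: they have to be found in the camera images.
- plinth: Fixed flat block of medium-brown wood, 140 x 110 x 25 mm (x, y, z), lying on the table; an upright steel locating pin stands near the middle of its top. Origin at the centre of its underside; x is its long side, z is up, its top is 25 mm above the origin.
- plinth_top (a point): Centre of the plinth's top. The pin (10 mm diameter, 12 mm tall, tip chamfered 1.5 mm) sits off-centre on a 34 mm brass disc let flush into the top around this point: the pin's axis is always 10 mm from this point, in a direction that differs every time and that no pose gives. The disc is locked and does not turn.
- riser: Loose light-wood block, 80 x 50 x 36 mm (x, y, z), 0.1 to 0.16 kg, lying flat. A 14 mm hole runs straight through it, top to underside, at its middle (1 mm chamfer below). Origin: centre of its underside, on the hole's axis; x is its long side, z up; a half turn is all the same. Resting on the pin's tip its underside is 12 mm above the plinth. Pressing it on plinth or pin over 35 N damages it.
- vase: Loose small brass vase, 95 mm tall, 0.2 to 0.33 kg, standing upright. Origin at the centre of its underside; z is up along its axis, round. Foot 40 mm diameter, belly 44 mm diameter at 32 to 40 mm height, straight neck 19 mm diameter from 56 to 84 mm height, flared lip 30 mm diameter at 95 mm.
- jar: Bystander: squat copper jar, 72 mm diameter, 60 mm tall, origin at the centre of its underside; leave it alone.
- offcut: Bystander: plain wooden block without a hole, 45 x 45 x 30 mm, origin at the centre of its underside; leave it alone.
- ringbox: Bystander: black ring box, 55 x 50 x 35 mm, origin at the centre of its underside; leave it alone.
- camel: Bystander: brass camel figure on a 70 x 36 mm foot, 90 mm tall, origin at the centre of its underside; leave it alone.
Mind the look-alikes: they are no part of the job. What is shaped like the vase but pink is not meant.

How it is judged:
By the outcome, as a careful person would: the job done as asked, in the order asked, and still so for the second after the job is handed in, with the robot touching nothing.
It also fails if it takes over 69 s, if anything falls off the work surface, if the arm or the gripper's body presses on something with over 40 N, if the wrist force passes 120 N, or if a joint passes its speed limit or range.

## Robot

A 6-joint arm with a two-finger parallel gripper is mounted at the origin on the work surface. World frame = base frame: x ahead of the robot, y to its left, z up, the work surface at z = 0. Lengths are in mm, angles in rad, forces in N, time in s.
With the tool pointing down it reaches from about 350 to 775 mm from the base axis. Payload 7.3 kg.
Tool frame: the origin (TCP) lies midway between the tips of the shut fingers; the grasp point (between the pads) lies 19 mm behind it; z points along the fingers, y is the direction in which the jaws open and shut (so a half turn about z gives the same grasp; the last joint's range is limited). The gripper opens to 92 mm and grips with 3 to 60 N. Pads are 19 mm wide; open, the fingers measure 130 mm over their backs; the gripper's body (75 mm by 190 mm) begins 47 mm behind the grasp point.
Start: joints at [-1.482, 0.342, 1.524, -0, 1.275, -0.146], TCP at [122.162, -510.609, 226.741] pointing down, gripper open.
Joint ranges: [-2.53, 2.53], [-0.77, 2.02], [0.04, 2.7], [-1, 4.14], [0.28, 2.66], [-3.11, 3.11]. Speed limits (rad/s): [2.57, 2.57, 3.14, 3.14, 3.14, 3.14].

## Interface

Orientations are given as [roll, pitch, yaw] about the fixed x, y, z axes, in that order (R = Rz(yaw) Ry(pitch) Rx(roll)).
In Python, from plant import sensors, imaging, ticket gives the robot as it stands. The module is installed in compiled form; this text tells all that it offers.
- The arm moves only by the tool arm_command, never from a script. Its argument "increments" is one flat list of numbers, 5 for each row, row after row: the closure, from 0 (fully open) to 1 (shut), then the shift along the tool's x, y, z in mm, then the turn about the tool's z in degrees. In form: [hand, dx, dy, dz, spin, hand, dx, dy, dz, spin, ...]. A call has 1 to 20 rows; each row is the pose to reach, as a shift and turn from the pose commanded when the call began, along the tool's axes at that moment; what a row does not reach only later rows make up. A row lasts 1/8 s, in which the tool goes at most 62.5 mm and 10.7 degrees, less where a joint would pass 70% of its speed; a pose out of reach is approached as far as the arm can. A call with a gripper value outside its range is refused whole. The fingers move at their own pace and stop on an object; the grip force is fixed at half the most. Time passes only in rows, so rows that repeat a pose let the fingers close. It gives the time, the measured TCP pose, the force and the opening at its end, in the units of the state.
- sensors.get_obs(): the state, without advancing time (a new reading comes with each control period).
- imaging.capture(name): name is "scene" or "top" or "wrist"; returns the picture (420x560x3 uint8, blue, green, red); there is no depth.
- imaging.calibration(name): a dict with "fx", "fy", "cx", "cy" (pixels), "world_to_cam" (4x4, takes a point from world to camera coordinates); the wrist camera has in their place "hand_eye" (4x4, takes a point from camera to tool coordinates, whose origin is the TCP and whose axes are the flange's). Camera axes: x right, y down, z forward; pixel columns grow to the right and rows downward; lengths in mm; the calibration is good to about 2 mm. A picture is of the moment at which its call begins: read the wrist's pose just before it. calibration takes no time and is no camera call.
- ticket.close_job(): hands the job in, once; it reports no verdict.
The state is a dict: "time": time; "joint_positions": joint angles; "dq": joint speeds; "tau": joint torques, N m; "tool_pos": TCP position; "tcp_rot": TCP orientation; "contact_force": force on the tool from outside, world axes, zero at the start; "moment": the same for the moment, N m; "grip_width": finger opening in mm.
Only numpy, scipy, OpenCV 4.12 (cv2) and the standard library are available. Lean on these libraries where they do the work, as an engineer would, in place of code of your own. Each camera call takes 0.05 s, during which the arm holds its last target. There are 200 camera calls.

## Working session

There is one attempt and no reset: what is moved stays moved. The work goes in short steps, Python scripts to look and compute and a tool call to move; the robot and the scene stay as the last step left them, time stands still between calls to the robot, and variables do not carry over. Pictures are saved under pics/ and viewed, about 8 in all and at most 12, crops included, and the job is handed in when it is done.

Besides the shell and the picture viewer there is one more tool, called after "Call:" as name(argument=value, ...), one argument or row to a line, values as JSON. arm_command: Moves the arm, as the interface text tells. Its arguments: {"type":"object","properties":{"increments":{"type":"array","items":{"type":"number"}}},"required":["increments"]}

```bash
mkdir -p pics; python3 - <<'E'
from plant import sensors, imaging
import cv2,numpy as np
np.set_printoptions(precision=3,suppress=True)
o=sensors.get_obs();print({k:np.round(v,3) for k,v in o.items()})
a=imaging.capture("top");b=imaging.capture("scene");
cv2.imwrite("pics/top0.png",a);cv2.imwrite("pics/scene0.png",b)
for n in("top","scene","wrist"):print(n,imaging.calibration(n))
E
```

```text
{'time': np.float64(0.0), 'joint_positions': array([-1.482,  0.343,  1.525, -0.   ,  1.275, -0.146]), 'dq': array([-0.001,  0.001,  0.001, -0.001,  0.   , -0.   ]), 'tau': array([  0.002, -43.124, -24.422,   0.072,   0.056,  -0.   ]), 'tool_pos': array([ 122.119, -510.184,  226.051]), 'tcp_rot': array([-3.14 , -0.   ,  0.235]), 'contact_force': array([ 0.336, -0.393, -0.715]), 'moment': array([-0.014, -0.028,  0.012]), 'grip_width': np.float64(91.722)}
top {'fx': 429.2469735147144, 'fy': 429.2469735147144, 'cx': 279.7959920739308, 'cy': 206.469404728112, 'world_to_cam': array([[ -0.007,  -1.   ,  -0.026,  21.932],
       [ -0.995,   0.01 ,  -0.098, 534.776],
       [  0.098,   0.025,  -0.995, 776.7  ],
       [  0.   ,   0.   ,   0.   ,   1.   ]])}
scene {'fx': 386.1756272447391, 'fy': 386.1756272447391, 'cx': 277.5936809843487, 'cy': 208.70556245525924, 'world_to_cam': array([[   0.016,    1.   ,   -0.005,  -21.156],
       [   0.631,   -0.014,   -0.776, -294.765],
       [  -0.776,    0.01 ,   -0.631, 1285.17 ],
       [   0.   ,    0.   ,    0.   ,    1.   ]])}
wrist {'fx': 353.7333606118521, 'fy': 353.7333606118521, 'cx': 278.85408190499317, 'cy': 211.35982825640613, 'hand_eye': array([[  -0.   ,   -0.964,   -0.266,   70.351],
       [   1.   ,   -0.   ,   -0.   ,    0.761],
       [   0.   ,   -0.266,    0.964, -158.007],
       [   0.   ,    0.   ,    0.   ,    1.   ]])}
```

View pics/top0.png

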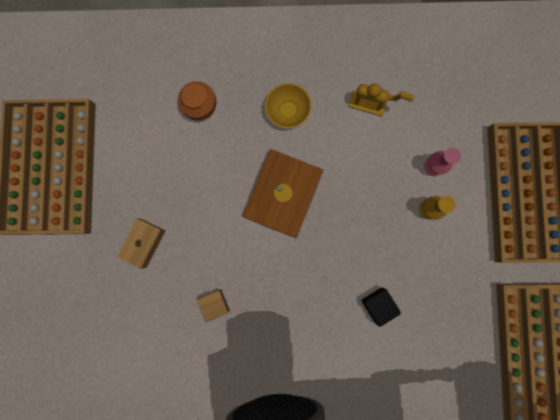

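View pics/scene0.png

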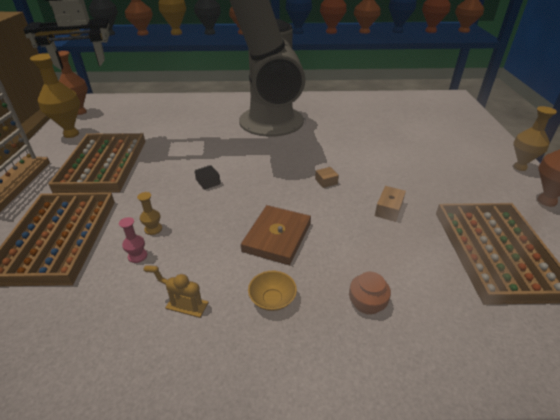

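Top view: riser at about (140,243) with its hole at (138,243), plinth at (283,194) with the brass disc and pin near its centre, brass vase at (436,208), pink look-alike at (440,162), offcut at (212,305). Next I measure these.

```bash
cat > h.py <<'E'
import cv2,numpy as np
from plant import imaging
from scipy.spatial.transform import Rotation as Ro
np.set_printoptions(precision=2,suppress=True)
def cam(n,obs=None):
    c=imaging.calibration(n);K=np.array([[c['fx'],0,c['cx']],[0,c['fy'],c['cy']],[0,0,1]])
    if n!='wrist': return K,np.linalg.inv(c['world_to_cam'])
    T=np.eye(4);T[:3,:3]=Ro.from_euler('xyz',obs['tcp_rot']).as_matrix();T[:3,3]=obs['tool_pos']
    return K,T@c['hand_eye']
def ray(C,uv,z):
    K,T=C;uv=np.atleast_2d(np.asarray(uv,float))
    d=(T[:3,:3]@np.linalg.inv(K)@np.c_[uv,np.ones(len(uv))].T).T
    o=T[:3,3];return (o+d*((z-o[2])/d[:,2])[:,None])[:,:2]
def rel(obs,xy):  # world xy -> tool axes shift
    R=Ro.from_euler('xyz',obs['tcp_rot']).as_matrix();d=np.r_[np.asarray(xy)-obs['tool_pos'][:2],0]
    return R.T@d
def blobs(m,amin=60):
    cs,_=cv2.findContours(m,cv2.RETR_EXTERNAL,cv2.CHAIN_APPROX_NONE)
    return [c for c in cs if cv2.contourArea(c)>amin]
def rect(C,c,z):
    p=ray(C,c.reshape(-1,2),z).astype(np.float32);r=cv2.minAreaRect(p);b=cv2.boxPoints(r)
    e=[b[1]-b[0],b[2]-b[1]];l=max(e,key=np.linalg.norm)
    return np.array(r[0]),np.array(r[1]),np.degrees(np.arctan2(l[1],l[0]))%180
E
python3 - <<'E'
from h import *
a=cv2.imread("pics/top0.png");C=cam("top");h=cv2.cvtColor(a,cv2.COLOR_BGR2HSV)
m=cv2.inRange(h,(3,70,50),(30,255,255));m=cv2.morphologyEx(m,cv2.MORPH_OPEN,np.ones((3,3)))
for c in blobs(m):
    x,y,w,hh=cv2.boundingRect(c)
    if 95<x<480:
        print((x,y,w,hh),cv2.contourArea(c),h[y+hh//2,x+w//2],*[(z,rect(C,c,z)) for z in(25,36)])
for p in [(138,243),(283,193),(281,187),(280,188)]:print(p,ray(C,p,36),ray(C,p,25))
print('vase lip',ray(C,(447,204),95),'body',ray(C,(432,208),36))
cv2.imwrite("pics/crop0.png",np.hstack([cv2.resize(a[y:y+80,x:x+80],None,fx=4.9,fy=4.9,interpolation=2) for x,y in((243,153),(100,203))]))
E
```

```text
(197, 290, 32, 32) 628.0 [ 16 140 120] (25, (array([353.86, 142.07]), array([46.19, 48.83]), np.float32(112.642235))) (36, (array([355.27, 140.08]), array([45.56, 48.16]), np.float32(112.64223)))
(117, 218, 48, 51) 1374.0 [ 14  88 104] (25, (array([468.23, 279.28]), array([61.07, 83.66]), np.float32(153.61143))) (36, (array([468.06, 275.41]), array([60.23, 82.51]), np.float32(153.61145)))
(419, 196, 37, 24) 659.0 [ 20 226  53] (25, (array([ 530.31, -274.68]), array([66.91, 42.92]), np.float32(89.39404))) (36, (array([ 529.29, -270.94]), array([65.99, 42.33]), np.float32(89.393974)))
(243, 150, 80, 88) 4230.0 [ 22 201 136] (25, (array([561.28,  11.8 ]), array([110.69, 140.46]), np.float32(157.74168))) (36, (array([559.84,  11.6 ]), array([109.17, 138.53]), np.float32(157.74171)))
(348, 83, 66, 33) 1066.0 [ 21 212 108] (25, (array([ 737.5, -177.3]), array([115.66,  60.36]), np.float32(72.612724))) (36, (array([ 733.64, -174.91]), array([114.07,  59.53]), np.float32(72.61275)))
(264, 83, 48, 46) 1671.5 [ 22 201 136] (25, (array([729.79,   1.19]), array([90.2 , 88.81]), np.float32(89.153435))) (36, (array([726.03,   1.14]), array([88.96, 87.59]), np.float32(89.15336)))
(178, 81, 38, 40) 1152.0 [ 12 182 126] (25, (array([742.48, 176.81]), array([77.96, 71.94]), np.float32(0.42458382))) (36, (array([738.55, 174.34]), array([76.89, 70.95]), np.float32(0.4246084)))
(138, 243) [[468.74 279.85]] [[468.91 283.78]]
(283, 193) [[559.05  10.93]] [[560.48  11.12]]
(281, 187) [[570.32  14.55]] [[571.9   14.79]]
(280, 188) [[568.46  16.42]] [[570.03  16.69]]
vase lip [[ 529.59 -267.88]] body [[ 528.42 -261.76]]
```

View pics/crop0.png

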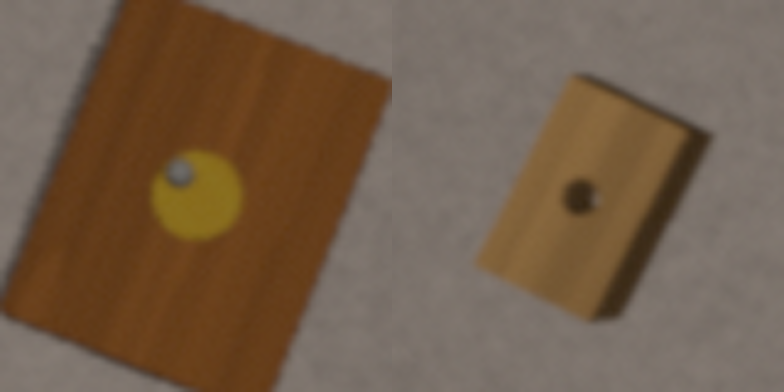

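Crop: pin at pixel (279.7,188.1), disc centre at (283.2,192.8), riser hole at (138.8,243.2). Next I work out the move that puts the gripper above the riser.

```bash
python3 - <<'E'
from h import *
from plant import sensors
o=sensors.get_obs();C=cam("top")
print('riser',ray(C,(138.8,243.2),36),'pin',ray(C,(279.7,188.1),35),'disc',ray(C,(283.2,192.8),25))
for p in [(300,-420),(420,-100),(468.5,278.4)]:print(p,rel(o,p))
E
```

```text
riser [[468.36 278.34]] pin [[568.42  17.  ]] disc [[560.85  10.74]]
(300, -420) [193.97 -46.39   0.1 ]
(420, -100) [ 385.12 -329.69    0.52]
(468.5, 278.4) [ 520.33 -686.43    1.02]
```

Call:
arm_command(
  increments=[0,385,-330,0,10,0,385,-330,0,20,0,385,-330,0,30,0,385,-330,0,42,0,385,-330,0,42,0,385,-330,0,42,0,385,-330,0,42,0,385,-330,0,42,0,385,-330,0,42,0,520,-686,60,42,0,520,-686,60,42,0,520,-686,90,42,0,520,-686,90,42,0,520,-686,90,42,0,520,-686,90,42,0,520,-686,90,42,0,520,-686,90,42,0,520,-686,90,42,0,520,-686,90,42],
)

```text
time: 2.48
tool_pos: [468.7, 276.2, 137.3]
tcp_rot: [-3.141, -0.001, -0.5]
contact_force: [0.2, 0.5, -0.4]
grip_width: 91.8
```

```bash
cat > look.py <<'E'
import sys
from h import *
from plant import sensors
import pickle
def look(name):
    o=sensors.get_obs();a=imaging.capture("wrist");cv2.imwrite(f"pics/{name}.png",a);pickle.dump(o,open(f"pics/{name}.pkl","wb"))
    print(round(float(o['time']),2),o['tool_pos'],np.degrees(o['tcp_rot']),o['contact_force'],round(float(o['grip_width']),1),o['joint_positions'])
    return o,a
E
python3 -c "
from look import *
o,a=look('w1');C=cam('wrist',o);h=cv2.cvtColor(a,cv2.COLOR_BGR2HSV)
m=cv2.inRange(h,(8,50,80),(30,255,255));m=cv2.morphologyEx(m,cv2.MORPH_OPEN,np.ones((5,5)))
for c in blobs(m,400): print(cv2.boundingRect(c),rect(C,c,36))
"
```

```text
2.48 [468.68 276.17 137.32] [-179.98   -0.04  -28.66] [ 0.21  0.46 -0.41] 91.8 [ 0.39  0.46  1.6  -0.    1.08  2.46]
(460, 217, 70, 36) (array([370.41, 136.15]), array([54.27, 28.62]), np.float32(61.334774))
(238, 155, 70, 107) (array([470.96, 277.99]), array([50.39, 82.72]), np.float32(153.60863))
(0, 17, 146, 256) (array([572.22, 386.04]), array([111.47, 171.01]), np.float32(139.50406))
(483, 0, 77, 19) (array([512.63,  69.88]), array([50.73, 10.6 ]), np.float32(61.303997))
```

View pics/w1.png

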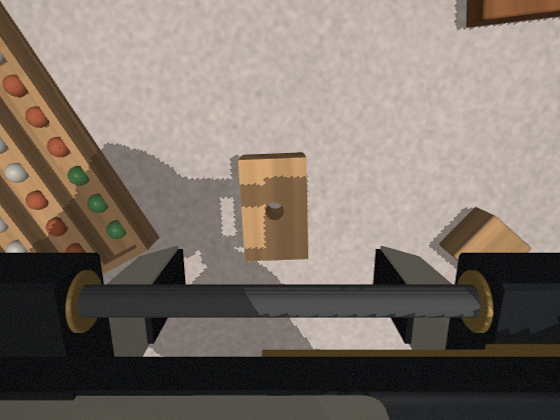

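Wrist view: riser centred at about (273,207), hole at (275,211), fingers left and right with room to close; the tray's nearest edge is near (155,245).

```bash
python3 -c "
from h import *
import pickle
from plant import sensors
o=pickle.load(open('pics/w1.pkl','rb'));C=cam('wrist',o);p=ray(C,(275,211),36)[0];print(p,rel(o,p),rel(o,(470.96,277.99)))
o=sensors.get_obs();print(o['tool_pos'],o['dq'])
a=cv2.imread('pics/w1.png');s=a[-1];print(C[1][:3,3])
"
```

```text
[469.55 277.73] [ 0.02 -1.78  0.  ] [ 1.13 -2.69  0.  ]
[468.71 276.34 137.32] [ 0.01  0.   -0.   -0.    0.    0.  ]
[530.36 240.88 295.38]
```

Call:
arm_command(
  increments=[0,0.5,-1,50,-2,0,0.5,-1,90,-2,0,0.5,-1,115,-2,0,0.5,-1,128,-2,0,0.5,-1,128,-2,0,0.5,-1,128,-2,0.6,0.5,-1,128,-2,0.6,0.5,-1,128,-2,0.6,0.5,-1,128,-2,0.6,0.5,-1,128,-2,0.6,0.5,-1,128,-2,0.6,0.5,-1,128,-2,0.6,0.5,-1,128,-2],
)

```text
time: 4.15
tool_pos: [469.3, 278.2, 8.7]
tcp_rot: [-3.141, -0.0, -0.463]
contact_force: [-0.6, 0.5, 0.9]
grip_width: 49.5
```

Call:
arm_command(
  increments=[0.6,0,0,-40,0,0.6,0,0,-71,0,0.6,30,50,-71,-4,0.6,60,100,-71,-4,0.6,85,150,-71,-4,0.6,110,188,-71,-4,0.6,115,196,-71,-4,0.6,115,196,-71,-4,0.6,115,196,-71,-4,0.6,115,196,-71,-4,0.6,115,196,-71,-4],
)

```text
time: 5.52
tool_pos: [484.4, 52.2, 79.6]
tcp_rot: [3.142, 0.0, -0.392]
contact_force: [-0.6, 0.0, -2.7]
grip_width: 49.8
```

```bash
python3 -c "
from look import *
o,a=look('w2')
"
```

```text
5.53 [484.38  52.23  79.65] [180.     0.   -22.47] [-0.61  0.04 -2.66] 49.8 [-0.05  0.45  1.82 -0.    0.87  1.91]
```

View pics/w2.png

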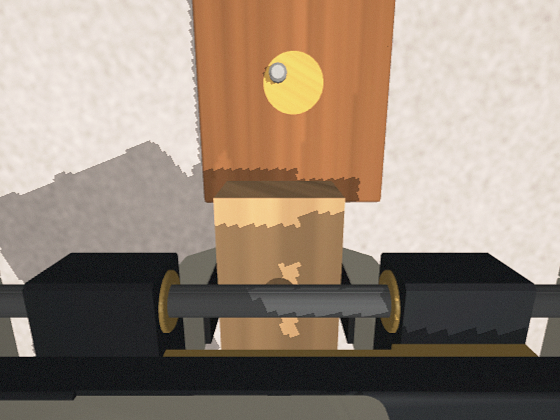

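Wrist view: pin tip at about (278,72) on the disc at (293,83). The riser is held straight, its top far edge at about row 198; the hole near (278,283) is mostly hidden by the gripper rod.

```bash
python3 -c "
from h import *
import pickle
o=pickle.load(open('pics/w2.pkl','rb'));C=cam('wrist',o)
a=cv2.imread('pics/w2.png');h=cv2.cvtColor(a,cv2.COLOR_BGR2HSV)
for uv,z in [((278,72),37),((293,83),25),((214,198),107),((344,198),107),((279,198),107),((279,181),71)]: print(uv,z,rel(o,ray(C,uv,z)[0]))
m=cv2.inRange(h,(20,120,150),(32,255,255));m[:40]=0;m[125:]=0;m[:,:250]=0;m[:,340:]=0
c=max(blobs(m),key=cv2.contourArea);e=cv2.minEnclosingCircle(c);print(e,rel(o,ray(C,e[0],25)[0]))
m=cv2.inRange(h,(2,100,60),(18,255,255));m[190:]=0
c=max(blobs(m),key=cv2.contourArea);
for v in (20,100,160):
  r=c.reshape(-1,2);r=r[r[:,1]==v];print(v,r[:,0].min(),r[:,0].max(),rel(o,ray(C,(r[:,0].min(),v),25)[0]),rel(o,ray(C,(r[:,0].max(),v),25)[0]))
cv2.imwrite('pics/c2.png',cv2.resize(a[30:120,240:340],None,fx=6,fy=6,interpolation=2))
print(h[150:205:3,280], h[175:205:3,320])
"
```

```text
(278, 72) 37 [92.43  0.76 -0.01]
(293, 83) 25 [87.88  9.23 -0.01]
(214, 198) 107 [ 40.27 -23.38  -0.01]
(344, 198) 107 [40.25 25.92 -0.  ]
(279, 198) 107 [40.26  1.27 -0.  ]
(279, 181) 71 [40.12  1.27 -0.  ]
((292.9006042480469, 82.0903091430664), 31.505830764770508) [88.36  9.17 -0.01]
20 194 393 [120.14 -44.83  -0.01] [120.08  63.16  -0.01]
100 199 387 [ 78.7  -44.62  -0.01] [78.65 63.25 -0.  ]
160 202 382 [ 44.36 -44.89  -0.01] [44.32 63.03  0.  ]
[[ 13 148 198]
 [ 13 148 200]
 [ 13 148 200]
 [ 13 149 199]
 [ 13 151 199]
 [ 13 151 197]
 [ 13 147 206]
 [ 13 147 128]
 [ 13 148 131]
 [ 12 147 130]
 [ 12 146 129]
 [ 16 123 108]
 [ 15 118 108]
 [ 17 116  99]
 [ 15 112 105]
 [ 15 111  99]
 [ 14 119 223]
 [ 17 110 235]
 [ 17 111 234]] [[ 12 148 193]
 [ 12 151 189]
 [ 14 110 107]
 [ 15 110  93]
 [ 15 114 105]
 [ 15 117 105]
 [ 15 118 110]
 [ 15 112 107]
 [ 18 108 241]
 [ 17 110 236]]
```

View pics/c2.png

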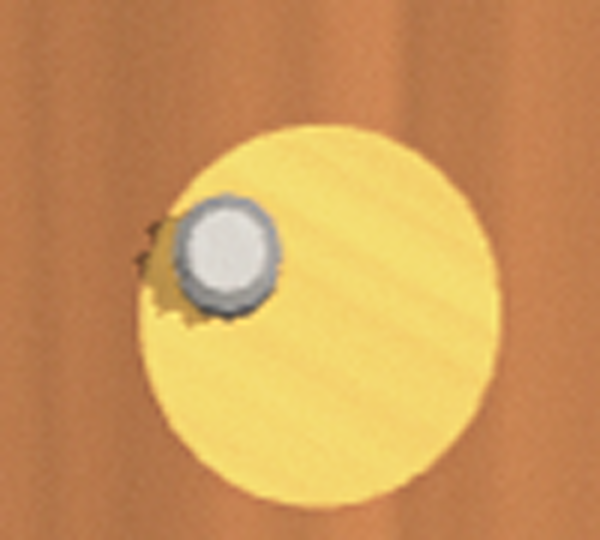

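Crop: pin tip centre at (277.8,71.7) in the full picture. In tool axes the pin lies at (92.5, 0.7) and the riser centre at (0.2, 1.3), so I shift about (92.3, −0.6), then descend.

Call:
arm_command(
  increments=[0.6,40,0,0,0,0.6,80,-0.5,0,0,0.6,92.3,-0.5,0,0,0.6,92.3,-0.5,12,0,0.6,92.3,-0.5,24,0,0.6,92.3,-0.5,29,0,0.6,92.3,-0.5,30,0,0.6,92.3,-0.5,30,0,0.6,92.3,-0.5,30,0],
)

```text
time: 6.7
tool_pos: [570.2, 16.5, 50.1]
tcp_rot: [-3.141, -0.001, -0.394]
contact_force: [-1.1, -0.7, -1.2]
grip_width: 49.8
```

Call:
arm_command(
  increments=[0.6,-0.3,-0.5,1.5,0,0.6,-0.3,-0.5,3,0,0.6,-0.3,-0.5,4,0,0.6,-0.3,-0.5,5,0,0.6,-0.3,-0.5,6,0,0.6,-0.3,-0.5,6,0,0.6,-0.3,-0.5,6,0],
)

```text
time: 7.58
tool_pos: [569.9, 17.1, 43.7]
tcp_rot: [3.142, -0.0, -0.394]
contact_force: [-0.4, 0.8, -1.4]
grip_width: 49.9
```

Call:
arm_command(
  increments=[0.6,0,0,1.5,0,0.6,0,0,3,0,0.6,0,0,4.5,0,0.6,0,0,6,0,0.6,0,0,7,0,0.6,0,0,8,0,0.6,0,0,8.5,0,0.6,0,0,8.5,0],
)

```text
time: 8.57
tool_pos: [569.9, 17.1, 35.2]
tcp_rot: [3.141, -0.0, -0.394]
contact_force: [-0.3, -0.2, -0.7]
grip_width: 50.0
```

Call:
arm_command(
  increments=[0.6,0,0,0.5,0,0.6,0,0,1,0,0.6,0,0,1.3,0,0.6,0,0,1.5,0,0.6,0,0,1.5,0],
)

```text
time: 9.2
tool_pos: [569.9, 17.1, 33.7]
tcp_rot: [3.142, -0.0, -0.394]
contact_force: [-0.1, -0.5, -0.9]
grip_width: 49.6
```

Call:
arm_command(
  increments=[0.4,0,0,0,0,0.2,0,0,0,0,0,0,0,0,0,0,0,0,0,0,0,0,0,0,0,0,0,0,-50,0,0,0,0,-100,0,0,0,0,-110,0,0,0,0,-110,0,0,0,0,-110,0],
)

```text
time: 10.45
tool_pos: [568.9, 17.2, 142.1]
tcp_rot: [3.141, 0.003, -0.394]
contact_force: [0.7, -0.8, 0.1]
grip_width: 92.2
```

```bash
python3 -c "
from look import *
o,a=look('w3');C=cam('wrist',o);h=cv2.cvtColor(a,cv2.COLOR_BGR2HSV)
b=imaging.capture('top');cv2.imwrite('pics/top1.png',b)
cv2.imwrite('pics/v3.png',np.hstack([cv2.resize(a[60:300,150:400],(400,384)),cv2.resize(b[150:240,240:330],(384,384),interpolation=2)]))
m=cv2.inRange(h,(13,60,140),(25,135,255));m[250:]=0;m=cv2.morphologyEx(m,cv2.MORPH_OPEN,np.ones((3,3)))
for c in blobs(m,1500): print(cv2.boundingRect(c),rect(C,c,61),rel(o,rect(C,c,61)[0]))
"
```

```text
10.45 [568.86  17.17 142.08] [179.95   0.16 -22.55] [ 0.71 -0.75  0.11] 92.2 [-0.1   0.5   1.52 -0.    1.12  1.86]
(242, 160, 74, 89) (array([577.02,  12.97]), array([49.71, 63.8 ]), np.float32(156.91122)) [ 9.14  0.75 -0.03]
```

View pics/v3.png

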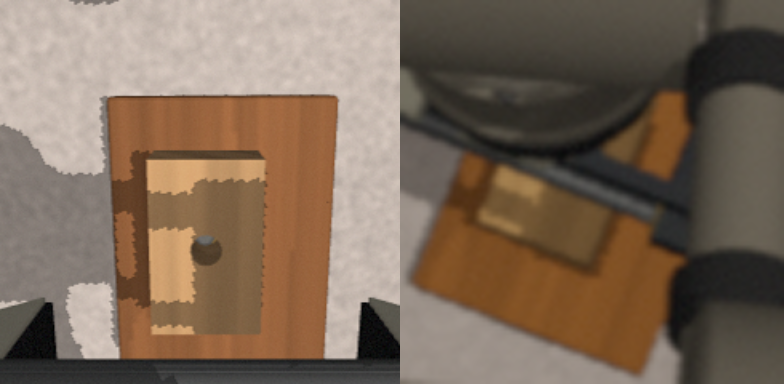

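Picture: the riser lies flat and aligned on the plinth, its hole at full-picture (279,216) with the pin tip visible inside. Now to the vase.

Call:
arm_command(
  increments=[0,0,30,-40,0,0,20,80,-50,0,0,35,140,-50,0,0,50,200,-50,0,0,72,260,-50,0,0,72,278,-50,0,0,72,278,-50,0,0,72,278,-50,0,0,72,278,-50,0,0,72,278,-50,0],
)

```text
time: 11.8
tool_pos: [530.2, -266.1, 193.9]
tcp_rot: [3.142, -0.0, -0.392]
contact_force: [0.5, -0.4, 0.7]
grip_width: 92.0
```

```bash
python3 -c "
from look import *
o=pickle.load(open('pics/w3.pkl','rb'));C=cam('wrist',o);print('riser hole',ray(C,(278.8,216.3),61))
print('riser far edge',[ray(C,(150+u*.625,60+v*.625),61) for u,v in((147,160),(264,160))])
o,a=look('w4')
"
```

```text
riser hole [[569.59  15.57]]
riser far edge [array([[615.65,  23.37]]), array([[596.73, -22.13]])]
11.8 [ 530.17 -266.07  193.93] [180.    -0.02 -22.45] [ 0.54 -0.4   0.67] 92.0 [-0.59  0.49  1.38  0.    1.27  1.37]
```

View pics/w4.png

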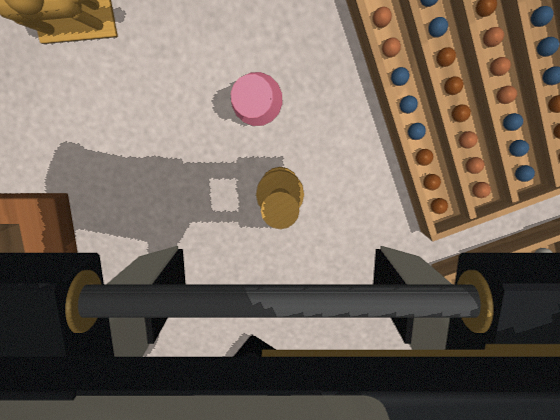

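Wrist view: brass vase's lip at about (281,209), belly at (280,190); pink one at (257,98), well clear of the fingers.

```bash
python3 -c "
from h import *
import pickle
o=pickle.load(open('pics/w4.pkl','rb'));C=cam('wrist',o)
a=cv2.imread('pics/w4.png');h=cv2.cvtColor(a,cv2.COLOR_BGR2HSV)
m=cv2.inRange(h,(15,120,60),(32,255,255));m[:150]=0;m[240:]=0;m[:,:240]=0;m[:,320:]=0
m=cv2.morphologyEx(m,cv2.MORPH_OPEN,np.ones((3,3)));c=max(blobs(m),key=cv2.contourArea);x,y,w,hh=cv2.boundingRect(c);print(x,y,w,hh)
c=c.reshape(-1,2);b=c[c[:,1]>208].astype(np.float32);(cx,cy),r=cv2.minEnclosingCircle(b);print(cx,cy,r)
for uv in [(cx,cy),(281,209)]:print('lip',rel(o,ray(C,uv,95)[0]))
t=c[c[:,1]<192].astype(np.float32);(cx,cy),r=cv2.minEnclosingCircle(t);print(cx,cy,r,'belly',rel(o,ray(C,(cx,cy),37)[0]))
"
```

```text
257 167 47 62
279.5 211.0 18.607892990112305
lip [0.51 1.64 0.  ]
lip [2.07 2.76 0.  ]
279.5 189.0 22.58881378173828 belly [5.31 1.71 0.  ]
```

Call:
arm_command(
  increments=[0,2.5,1,30,0,0,2.5,1,70,0,0,2.5,1,105,0,0,2.5,1,130,0,0,2.5,1,139,0,0,2.5,1,140.5,0,0,2.5,1,140.5,0,0,2.5,1,140.5,0,0.85,2.5,1,140.5,0,0.85,2.5,1,140.5,0,0.85,2.5,1,140.5,0,0.85,2.5,1,140.5,0,0.85,2.5,1,140.5,0,0.85,2.5,1,140.5,0,0.85,2.5,1,140.5,0,0.85,2.5,1,140.5,0],
)

```text
time: 13.85
tool_pos: [531.7, -269.0, 53.3]
tcp_rot: [-3.141, -0.0, -0.394]
contact_force: [0.4, 1.2, 0.0]
grip_width: 26.0
```

Call:
arm_command(
  increments=[0.9,0,0,0,0,0.9,0,0,0,0,0.9,0,0,0,0,0.9,0,0,0,0],
)

```text
time: 14.35
tool_pos: [531.7, -269.1, 53.2]
tcp_rot: [-3.142, -0.0, -0.394]
contact_force: [0.6, 1.0, 0.0]
grip_width: 26.0
```

Width 26 instead of 19 mm: the pads are on the shoulder or the lip flare. I regrip a little higher to tell which.

Call:
arm_command(
  increments=[0.5,0,0,0,0,0.5,0,0,0,0,0.5,0,0,0,0,0.5,0,0,-2,0,0.5,0,0,-4,0,0.5,0,0,-4,0,0.9,0,0,-4,0,0.9,0,0,-4,0,0.9,0,0,-4,0,0.9,0,0,-4,0,0.9,0,0,-4,0,0.9,0,0,-4,0,0.9,0,0,-4,0],
)

```text
time: 15.98
tool_pos: [531.7, -269.1, 57.2]
tcp_rot: [3.142, -0.0, -0.393]
contact_force: [0.4, 0.6, 0.5]
grip_width: 25.7
```

```bash
python3 -c "
from look import *
o,a=look('w5');b=imaging.capture('scene')
cv2.imwrite('pics/v5.png',np.hstack([cv2.resize(a[140:320,190:370],(396,396)),cv2.resize(b[150:260,90:200],(396,396),interpolation=2)]))
"
```

```text
15.97 [ 531.68 -269.12   57.22] [180.    -0.   -22.55] [0.36 0.65 0.47] 25.7 [-0.6   0.64  1.53 -0.    0.97  1.37]
```

View pics/v5.png

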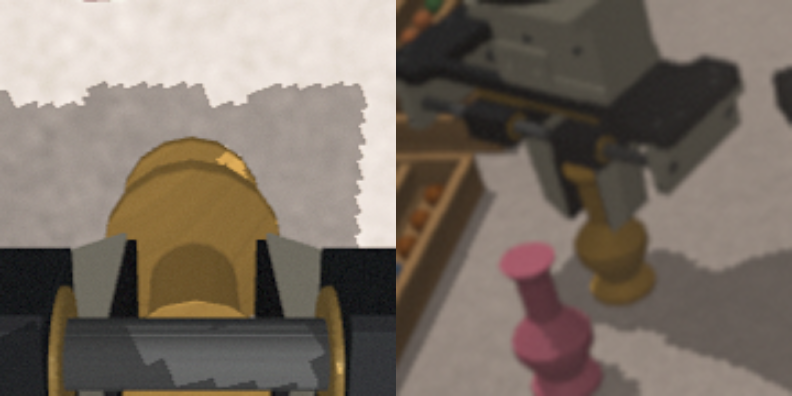

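The vase is upright with the pads spanning from the shoulder to the lip flare, so the pads are longer than the straight neck. I regrip in between.

Call:
arm_command(
  increments=[0.6,0,0,0,0,0.6,0,0,0,0,0.6,0,0,2,0,0.6,0,0,2,0,0.9,0,0,2,0,0.9,0,0,2,0,0.9,0,0,2,0,0.9,0,0,2,0,0.9,0,0,2,0,0.9,0,0,2,0],
)

```text
time: 17.32
tool_pos: [531.7, -269.2, 55.2]
tcp_rot: [3.142, -0.0, -0.394]
contact_force: [0.3, 0.8, 1.3]
grip_width: 25.8
```

Call:
arm_command(
  increments=[0.9,0,0,-2,0,0.9,0,0,-5,0,0.9,0,0,-10,0,0.9,0,0,-15,0,0.9,0,0,-20,0,0.9,0,0,-20,0,0.9,0,0,-20,0],
)

```text
time: 18.2
tool_pos: [531.6, -269.1, 75.2]
tcp_rot: [3.142, 0.0, -0.393]
contact_force: [-0.5, -0.6, -2.3]
grip_width: 26.0
```

```bash
python3 -c "
from look import *
o,a=look('w6');b=imaging.capture('scene')
cv2.imwrite('pics/v6.png',np.hstack([cv2.resize(a[140:320,190:370],(396,396)),cv2.resize(b[150:260,90:200],(396,396),interpolation=2)]))
"
```

```text
18.2 [ 531.59 -269.08   75.17] [180.     0.01 -22.55] [-0.46 -0.64 -2.32] 26.0 [-0.6   0.62  1.51 -0.    1.01  1.37]
```

View pics/v6.png

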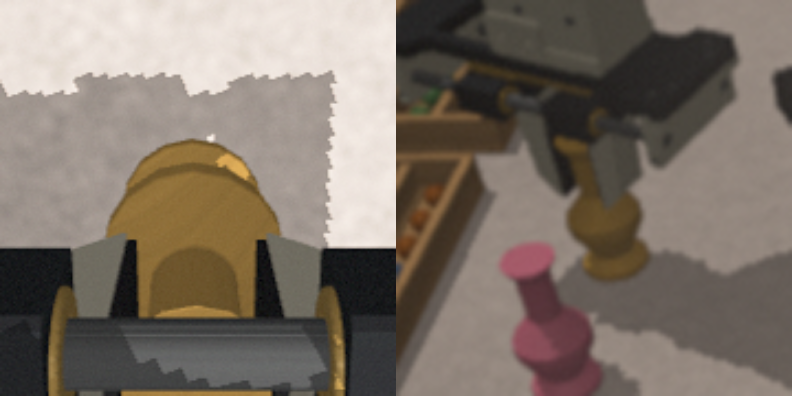

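Picture: the vase hangs upright, clear of the table, foot's far edge at about row 203 and belly's far edge at row 214 of the full wrist view.

```bash
python3 -c "
from h import *
import pickle
o=pickle.load(open('pics/w6.pkl','rb'));C=cam('wrist',o)
for v,z,r in[(203.2,20,20),(203.2,24,20),(214,54,22),(214,58,22)]: print(rel(o,ray(C,(278,v),z)[0])-[r,0,0])
T=o;print(rel(o,(569.9,17.1)))
"
```

```text
[-2.48  0.64 -0.  ]
[-1.48  0.66 -0.  ]
[-1.81  0.74 -0.  ]
[-0.67  0.75 -0.  ]
[ -74.35 -279.      0.  ]
```

Call:
arm_command(
  increments=[0.9,0,0,-15,0,0.9,0,0,-35,0,0.9,0,0,-55,0,0.9,-2,-8,-65,0,0.9,-7,-28,-65,0,0.9,-14,-54,-65,0,0.9,-22,-84,-65,0,0.9,-30,-115,-65,0,0.9,-38,-146,-65,0,0.9,-46,-177,-65,0,0.9,-54,-207,-65,0,0.9,-61,-234,-65,0,0.9,-67,-256,-65,0,0.9,-71,-270,-65,0,0.9,-72.5,-277,-65,0,0.9,-72.8,-278.6,-65,0,0.9,-72.8,-278.6,-65,0,0.9,-72.8,-278.6,-60,0,0.9,-72.8,-278.6,-52,0,0.9,-72.8,-278.6,-48,0],
)

```text
time: 20.8
tool_pos: [570.8, 15.8, 122.2]
tcp_rot: [3.141, 0.001, -0.394]
contact_force: [0.2, -0.2, -2.8]
grip_width: 26.0
```

```bash
python3 -c "
from look import *
o,a=look('w7');b=imaging.capture('scene');t=imaging.capture('top')
print(rel(o,(569.9,17.1)))
cv2.imwrite('pics/v7.png',np.hstack([cv2.resize(a[120:320,170:390],(396,360)),cv2.resize(b[170:270,220:330],(396,360),interpolation=2)]))
"
```

```text
20.8 [570.8   15.84 122.23] [179.97   0.07 -22.57] [ 0.2  -0.16 -2.78] 26.0 [-0.11  0.53  1.54 -0.    1.08  1.86]
[-1.32 -0.82  0.  ]
```

View pics/v7.png

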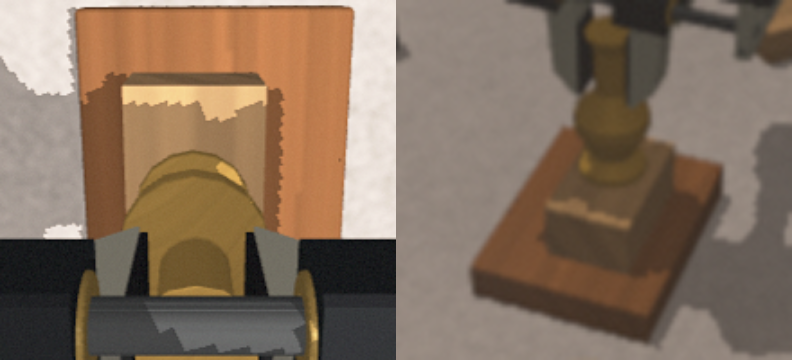

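Picture: the vase hangs just above the riser, riser far edge at crop row 85, foot's far edge at crop row 152; sideways it looks centred.

```bash
python3 -c "
from h import *
import pickle
o=pickle.load(open('pics/w7.pkl','rb'));C=cam('wrist',o)
f=lambda u,v,z:print((u,v),rel(o,ray(C,(170+u*.5556,120+v*.5556),z)[0]))
f(122,85,61);f(267,85,61);f(192,152,67);f(192,152,70)
"
```

```text
(122, 85) [ 38.99 -24.31  -0.06]
(267, 85) [38.96 25.75 -0.04]
(192, 152) [16.64 -0.15 -0.02]
(192, 152) [17.41 -0.13 -0.02]
```

Call:
arm_command(
  increments=[0.9,1.8,0.2,0,0,0.9,1.8,0.2,1,0,0.9,1.8,0.2,2,0,0.9,1.8,0.2,2.5,0,0.9,1.8,0.2,3,0,0.9,1.8,0.2,3,0],
)

```text
time: 21.7
tool_pos: [572.8, 15.2, 120.1]
tcp_rot: [3.141, 0.0, -0.393]
contact_force: [-0.6, -0.5, -2.4]
grip_width: 25.3
```

Call:
arm_command(
  increments=[0.9,0,0,1,0,0.9,0,0,1.8,0,0.9,0,0,2.4,0,0.9,0,0,2.8,0,0.9,0,0,2.8,0],
)

```text
time: 22.32
tool_pos: [572.8, 15.2, 117.4]
tcp_rot: [3.142, -0.0, -0.394]
contact_force: [0.7, 0.3, -2.1]
grip_width: 25.6
```

Call:
arm_command(
  increments=[0.9,0,0,0.5,0,0.9,0,0,1,0,0.9,0,0,1.3,0,0.9,0,0,1.3,0],
)

```text
time: 22.82
tool_pos: [573.0, 15.2, 116.2]
tcp_rot: [-3.142, -0.0, -0.394]
contact_force: [0.3, -0.4, -1.3]
grip_width: 26.2
```

Call:
arm_command(
  increments=[0.9,0,0,0.4,0,0.9,0,0,0.7,0,0.9,0,0,0.7,0],
)

```text
time: 23.2
tool_pos: [573.3, 15.2, 116.1]
tcp_rot: [-3.141, -0.001, -0.393]
contact_force: [-0.2, 0.6, 4.7]
grip_width: 25.8
```

Contact (about 7 N change). Release and rise.

Call:
arm_command(
  increments=[0.65,0,0,0,0,0.5,0,0,0,0,0.3,0,0,0,0,0.3,0,0,0,0,0.3,0,0,0,0,0.3,0,0,-10,0,0.2,0,0,-30,0,0,0,0,-60,0,0,0,0,-85,0,0,0,0,-85,0,0,0,0,-85,0],
)

```text
time: 24.58
tool_pos: [572.4, 15.2, 199.8]
tcp_rot: [3.141, 0.001, -0.394]
contact_force: [-0.3, 0.2, -0.1]
grip_width: 91.6
```

```bash
python3 -c "
from look import *
o,a=look('w8');b=imaging.capture('scene');t=imaging.capture('top')
cv2.imwrite('pics/v8.png',np.hstack([cv2.resize(a[120:300,170:390],(440,360)),cv2.resize(b[160:270,220:330],(360,360),interpolation=2)]))
"
```

```text
24.57 [572.41  15.22 199.78] [179.98   0.05 -22.55] [-0.27  0.23 -0.12] 91.6 [-0.11  0.45  1.43 -0.    1.26  1.86]
```

View pics/v8.png

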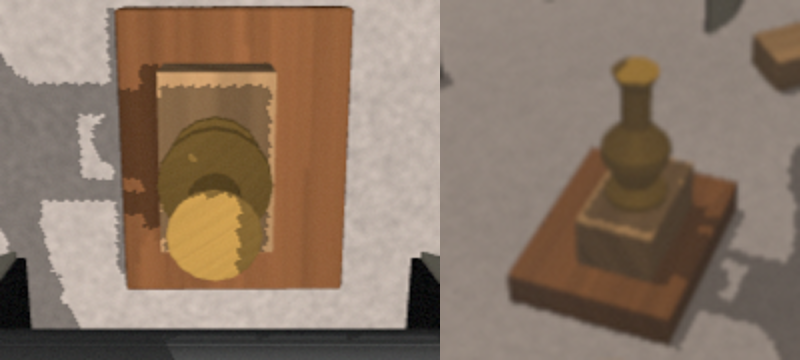

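Picture: the vase stands upright on the riser, which still lies flat on the plinth; the gripper is clear. Riser rows 71 to 251 in the crop, foot's far edge about row 117. One numeric check of centring.

```bash
python3 -c "
from h import *
import pickle
o=pickle.load(open('pics/w8.pkl','rb'));C=cam('wrist',o)
f=lambda n,u,v,z:print(n,rel(o,ray(C,(170+u*.5,120+v*.5),z)[0]))
f('far',158,71,61);f('far',276,71,61);f('near',161,251,61);f('near',272,251,61);f('foot',214,117,62);f('belly far',215,127,97);f('bellyL',159,183,99);f('bellyR',271,183,99);f('lip',213,236,156)
"
```

```text
far [ 37.43 -23.7   -0.04]
far [37.41 25.5  -0.02]
near [-42.57 -24.2    0.03]
near [-42.59  25.43   0.05]
foot [18.2  -0.38 -0.02]
belly far [20.68  0.18 -0.02]
bellyL [ -0.5  -21.1   -0.01]
bellyR [-0.52 21.4   0.01]
lip [-1.33 -0.24  0.  ]
```

```bash
python3 -c "
from plant import ticket;print(ticket.close_job())"
```

```text
the job is handed in; nothing more can be done
None
```

The riser block is on the plinth with its hole over the pin, and the brass vase stands upright in its middle. I handed the job in at about 25 s on the robot's clock, with the gripper open and clear.

- **Riser:** The hole went over the pin at the first try, so I did not have to work it about. It came down the full 12 mm with no noticeable contact force. In the last pictures it lies flat and lengthwise along the plinth.
- **Vase:** The closed gripper read about 26 mm on the vase at three different heights, although the neck should be 19 mm. I think the pads reached from the shoulder to the lip, but I did not confirm that. The vase was still held upright and did not slip. It touched down with about 7 N, and the last wrist picture puts it within about 1.5 mm of the riser's middle.
- **Disagreement:** Positions from the wrist camera and from the arm differed by about 1 mm sideways. That is within the calibration's tolerance, and I split the difference.
- **Other wares:** I did not touch them on purpose, and the moves kept clear of them. I did not measure their positions again at the end.

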